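# Feed a sawn slab through the drain box flap

## Robot

A 6-joint arm with a two-finger parallel gripper is mounted at the origin on the work surface. World frame = base frame: x ahead of the robot, y to its left, z up, the work surface at z = 0. Lengths are in m, angles in rad, forces in N, time in s.
With the tool pointing down it reaches from about 0.3 to 0.775 m from the base axis. Payload 14.6 kg.
Tool frame: the origin (TCP) lies on the centre line of the jaws, within the pads' length; the fingertips stand 14 mm ahead of it and the grasp point (between the pads) lies 5 mm behind it; x points along the fingers, y is the direction in which the jaws open and shut, and the axes are right-handed (so a half turn about x gives the same grasp; the last joint's range is limited). The gripper opens to 94 mm and grips with 3 to 60 N. Pads are 16 mm wide; open, the fingers measure 119 mm over their backs; the gripper's body (75 mm by 177 mm) begins 78 mm behind the grasp point.
Start: joints at [1.162, 0.3, 1.521, -0, 1.321, -0.067], TCP at [0.184, 0.518, 0.219] pointing down, gripper open.
Joint ranges: [-3.03, 3.03], [-0.79, 2.21], [0.23, 2.52], [-1.04, 4.18], [0, 3.07], [-2.55, 2.55]. Speed limits (rad/s): [2.22, 2.22, 2.57, 3.14, 3.14, 3.14].

## Interface

Orientations are given as [roll, pitch, yaw] about the fixed x, y, z axes, in that order (R = Rz(yaw) Ry(pitch) Rx(roll)).
In Python, from station import * gives the robot as it stands. The module is installed in compiled form; this text tells all that it offers.
- The arm moves only by the shell command python3 -m handwheel 'ROWS' [FORCE]. ROWS is JSON, a list of rows, each a list of 3 entries, a list of its own where there are three numbers: the shift along the tool's x, y, z in mm, then the turn about the tool's x in rad, then the gripper command: -1 is fully open, 1 is shut, values between are in proportion. In form: [[[dx, dy, dz], spin, gripper], ...]. A call has exactly 5 rows; each row is the pose to reach, as a shift and turn from the pose measured when the call began, along the tool's axes at that moment; what a row does not reach only later rows make up. A row lasts 1/10 s, in which the tool goes at most 50 mm and 8.59 degrees, less where a joint would pass 70% of its speed; a pose out of reach is approached as far as the arm can. A call with a gripper value outside its range is refused whole. The fingers move at their own pace and stop on an object; FORCE is the grip in N (left out, the last holds). Time passes only in rows, so rows that repeat a pose let the fingers close, or fill a call up. It gives the time, the measured TCP pose, the force and the opening at its end, in the units of the state.
- get_obs(): the state, without advancing time (a new reading comes with each control period).
- camera(name): name is "scene" or "top" or "wrist"; returns (picture, depth): 480x640x3 uint8, blue, green, red; 480x640 float32, m along the optical axis (not along the pixel's ray), 0 where there is no reading.
- camera_info(name): a dict with "fx", "fy", "cx", "cy" (pixels), "extrinsics" (4x4, takes a point from camera to world coordinates). Camera axes: x right, y down, z forward; pixel columns grow to the right and rows downward; lengths in m; the calibration is good to about 2 mm. A picture is of the moment at which its call begins: read the wrist's pose just before it. camera_info takes no time and is no camera call; for the wrist camera it gives the pose at the moment of the call.
- hand_in(): hands the job in, once; it reports no verdict.
The state is a dict: "time_s": time; "qpos": joint angles; "joint_vel": joint speeds; "tau": joint torques, N m; "ee_pos": TCP position; "eef_rot": TCP orientation; "force": force on the tool from outside, world axes, zero at the start; "moment": the same for the moment, N m; "grip_width": finger opening in m.
Only numpy, scipy, OpenCV 4.12 (cv2) and the standard library are available. Lean on these libraries where they do the work, as an engineer would, in place of code of your own. Each camera call takes 0.05 s, during which the arm holds its last target. There are 200 camera calls.

## Task

With the fingertips, push the sawn petrified-wood slab along its feed tray and on through the hanging flap until it slides down inside the drain box, then draw the fingers back so the flap swings fully shut. Only push: do not lift or carry the slab or tip it over on the tray, and leave the other things on the bench where they are.

Things in the scene. Friction and masses are not known exactly. Their poses are not given: they have to be found in the camera images.
- drain_box: Drain box with feed tray, fixed to the bench. Origin: on the bench, on the centre line, directly below the flap's hinge. +x is the feed direction (towards the robot's left, give or take 25 degrees), z up. In its frame: smooth sheet-metal tray deck, top at z = 75 mm, x = -235 to +15, y = -130 to +80 mm; behind the flap the box, 90 mm wide outside, runs to x = 141 mm under a flat clear cover, top at z = 130 mm.
- tray_start (a point): point on the deck's top, on the centre line, 210 mm before the flap, where the guides begin. Two wooden strips on the deck, 10 mm high and 6 mm thick, form a funnel: 148 mm apart (inside) here, narrowing evenly to 62 mm at 50 mm before the flap, then straight to 13 mm past it. Axes as drain_box.
- mouth (a point): point on the deck's top, centre line, directly below the hinge (75 mm above the bench). The opening is 78 mm wide between cheeks; the 6 mm hinge rod crosses it, centre 48 mm above the deck. Axes as drain_box.
- ramp_edge (a point): point on the deck's edge, centre line, 15 mm past the flap. A smooth ramp falls from here at 30 degrees: a slab whose middle passes this edge tips and slides down to the end wall by itself, resting with its centre near x = 95, z = 42 mm of drain_box. So its tail need be pushed only to about 15 mm before the flap; the fingers can stay outside the mouth.
- flap (a joint): thin dark steel flap, 70 mm wide, hanging from the hinge rod across the mouth of the drain box, its lower edge 2.5 mm above the deck. 0 = hanging shut, grows (rad) as it swings inwards, up to 1.4; it cannot swing outwards. Only its weight (70 g) shuts it. The slab's nose pushes it open and it rides on the slab's top at about 1 rad.
- slab_center (a point): Centre of the sawn petrified-wood slab: a flat brown block with growth rings on top, 80 mm long (its x axis), 50 mm wide (y), 22 mm thick (z), 160 to 320 g, lying flat on the tray between the flaring guides, its long axis within about 12 degrees of the feed direction, its +x end towards the flap. This point lies 11 mm above the deck.
- grindstone: small round grey grinding stone lying flat on the tray deck outside the guides, 48 mm diameter, 18 mm high; a bystander. Origin: centre of its underside
- chunk: rough chunk of petrified wood standing on the bench beside the box, about 88 mm across, 57 mm high; a bystander. Origin: centre of its underside
- template: flat tin cabochon template with cut-out shapes on the bench near the box, 110 x 70 x 4 mm; a bystander. Origin: centre of its underside
- pick: rock pick lying on the bench, wooden handle and iron head, about 280 mm long, head 160 mm across, 26 mm high; a bystander. Origin: under the handle, 120 mm from the head
- jar: glass jar with metal cap, 68 mm diameter, 85 mm high; a bystander. Origin: centre of its underside
- brush: hand brush with wooden handle lying on the bench; a bystander. Origin: on its underside
Not all that is in view belongs to the job. Leave any blue or white look-alike of the part that bears slab_center alone.

How it is judged:
On the way:
1. the slab, pushed along the tray, has swung the flap open and is passing under it (value of joint flap above 0.5 rad and x of slab_center in the frame of drain_box between -0.03 and 0.05 m).
At the end, for the whole second after the job is handed in: The slab lies at rest inside the drain box, down the ramp (its centre more than 75 mm past the flap and less than 60 mm above the bench), and the flap hangs shut (within 0.08 rad) (x of slab_center in the frame of drain_box between 0.075 and 0.13 m and z of slab_center in the frame of drain_box between 0.01 and 0.06 m and linear speed of slab below 0.02 m/s and value of joint flap below 0.08 rad); the robot touches nothing.
It fails at once if the slab is lifted more than about 12 mm off the deck (z of slab_center in the frame of drain_box above 0.098 m).
It fails at once if the slab is tipped by more than 20 degrees on the tray, before reaching the flap (x of slab_center in the frame of drain_box below -0.03 m and angle between slab_center's own z axis and vertical above 0.35 rad).
It fails at once if the slab is pushed off the tray outside the box (x of slab_center in the frame of drain_box below 0 m and z of slab_center in the frame of drain_box below 0.07 m).
It fails at once if another thing on the bench is moved more than 20 mm (distance of any of grindstone, chunk, template, pick, jar, brush from where it was at the start of the episode above 0.02 m).
It also fails if it takes over 40 s, if anything falls off the work surface, if the arm or the gripper's body presses on something with over 40 N, if the wrist force passes 120 N, or if a joint passes its speed limit or range.

## Working session

There is one attempt and no reset: what is moved stays moved. The work goes in short steps, Python scripts to look and compute and a shell command to move; the robot and the scene stay as the last step left them, time stands still between calls to the robot, and variables do not carry over. Pictures are saved under pics/ and viewed, about 8 in all and at most 12, crops included, and the job is handed in when it is done.

```bash
mkdir -p pics
cat > h.py <<'E'
from station import *
import numpy as np, cv2
def shot(n,f):
    i=camera_info(n); p,d=camera(n); cv2.imwrite(f'pics/{f}.png',p); np.savez(f'pics/{f}.npz',p=p,d=d,E=i['extrinsics'],k=[i['fx'],i['fy'],i['cx'],i['cy']]); return p,d,i
def load(f):
    z=np.load(f'pics/{f}.npz'); return z['p'],z['d'],z['E'],z['k']
def ray(uv,E,k,z):
    uv=np.atleast_2d(uv).astype(float); c=np.c_[(uv[:,0]-k[2])/k[0],(uv[:,1]-k[3])/k[1],np.ones(len(uv))]@E[:3,:3].T
    return E[:3,3]+c*((z-E[2,3])/c[:,2])[:,None]
def cloud(d,E,k):
    v,u=np.mgrid[:480,:640]; P=np.stack([(u-k[2])/k[0]*d,(v-k[3])/k[1]*d,d],-1); return P@E[:3,:3].T+E[:3,3]
E
python3 - <<'E'
from h import *
o=get_obs(); print(o['time_s'],o['ee_pos'],o['eef_rot'],o['grip_width'])
for n in('top','scene'):
    p,d,i=shot(n,n+'0'); print(n,np.round(i['extrinsics'],3).tolist(),i['fx'])
E
```

```text
0.0 [0.18424123 0.51792607 0.21886078] [-1.66944752  1.56955071 -2.01127698] 0.09423572953996985
top [[0.02, -0.987, 0.158, 0.182], [-1.0, -0.023, -0.015, -0.02], [0.019, -0.158, -0.987, 1.923], [0.0, 0.0, 0.0, 1.0]] 620.2411267187857
scene [[0.569, 0.559, -0.603, 1.222], [0.823, -0.398, 0.406, -0.541], [-0.013, -0.727, -0.686, 0.957], [0.0, 0.0, 0.0, 1.0]] 527.2699288707071
```

View pics/top0.png

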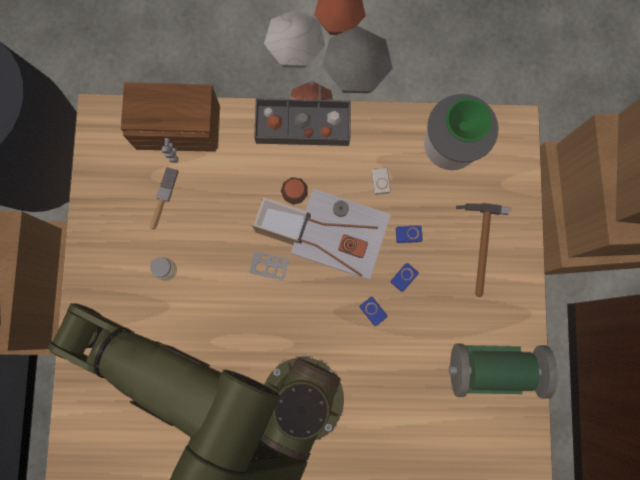

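View pics/scene0.png

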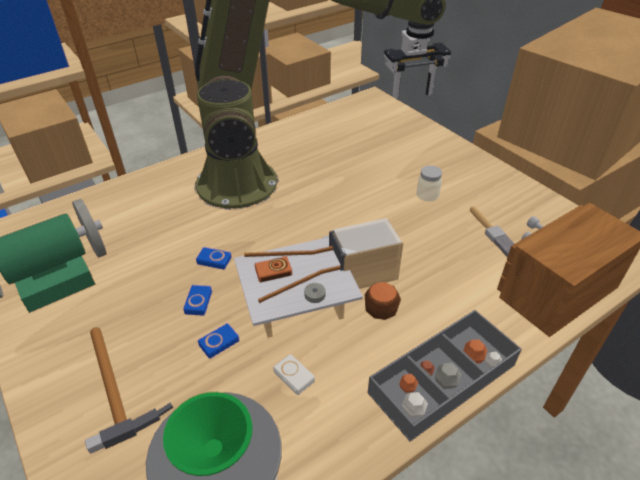

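The top view shows the box at about (283,220), the flap at about (305,227), the slab at (353,245), the grindstone at (341,208) and the guides running right from the flap. In the scene view the slab is at (273,268), with the blue look-alikes on the bench.

```bash
cat > m.py <<'E'
from h import *
def measure(f,roi):
    p,d,E,k=load(f); W=cloud(d,E,k); x0,y0,x1,y1=roi
    R=np.zeros(d.shape,bool); R[y0:y1,x0:x1]=1
    hsv=cv2.cvtColor(p,cv2.COLOR_BGR2HSV)
    dk=R&(d>0)&(abs(W[...,2]-.075)<.008)&(hsv[...,1]<60)
    n,l,s,_=cv2.connectedComponentsWithStats(dk.astype(np.uint8)); 
    dk=R&(d>0)&(abs(W[...,2]-.075)<.012)
    print(f,'deck z',np.median(W[dk][:,2]))
    uv=np.argwhere(dk)[:,::-1]; r=cv2.minAreaRect((ray(uv,E,k,.075)[:,:2]*1000).astype(np.float32)); print('deck rect',r,cv2.boxPoints(r).round().tolist())
    br=R&(hsv[...,1]>120)&((hsv[...,0]<14))&(W[...,2]>.085)&(W[...,2]<.11)
    n,l,s,_=cv2.connectedComponentsWithStats(br.astype(np.uint8)); j=1+s[1:,4].argmax(); m=l==j
    uv=np.argwhere(m)[:,::-1]; r=cv2.minAreaRect((ray(uv,E,k,.097)[:,:2]*1000).astype(np.float32)); print('slab',s[j],np.median(W[m][:,2]),r)
    cv=R&(d>0)&(abs(W[...,2]-.13)<.008)
    uv=np.argwhere(cv)[:,::-1]
    if len(uv)>20: r=cv2.minAreaRect((ray(uv,E,k,.13)[:,:2]*1000).astype(np.float32)); print('cover',len(uv),r,cv2.boxPoints(r).round().tolist())
if __name__=='__main__':
    measure('top0',(245,180,395,285)); measure('scene0',(230,215,405,325))
E
python3 m.py
python3 - <<'E'
import cv2
a=cv2.imread('pics/top0.png')[180:290,240:400]; b=cv2.imread('pics/scene0.png')[210:330,230:410]
import numpy as np
a=cv2.resize(a,None,fx=4,fy=4,interpolation=2);cv2.imwrite('pics/c0.png',a)
E
```

```text
top0 deck z 0.07583610387100093
deck rect ((518.2266235351562, -47.2078857421875), (382.63299560546875, 216.09071350097656), 70.91900634765625) [[354.0, -193.0], [558.0, -263.0], [683.0, 98.0], [479.0, 169.0]]
slab [349 239  18  18 170] 0.09797460750725384 ((450.4215087890625, -158.00369262695312), (40.30772399902344, 46.33940887451172), 70.21634674072266)
cover 1384 ((526.01953125, 71.36235046386719), (151.46621704101562, 91.52830505371094), 72.58363342285156) [[460.0, 13.0], [547.0, -15.0], [592.0, 130.0], [505.0, 157.0]]
scene0 deck z 0.07574248430643449
deck rect ((515.9031982421875, -39.69950866699219), (385.2960205078125, 227.729736328125), 72.46417999267578) [[349.0, -189.0], [566.0, -258.0], [683.0, 110.0], [465.0, 178.0]]
slab [255 257  36  24 422] 0.09638159653339456 ((465.1083984375, -144.65699768066406), (77.17256927490234, 57.12716293334961), 72.90333557128906)
cover 1771 ((530.6399536132812, 70.72246551513672), (152.64376831054688, 100.57951354980469), 72.60157012939453) [[460.0, 13.0], [556.0, -17.0], [601.0, 129.0], [505.0, 159.0]]
```

View pics/c0.png

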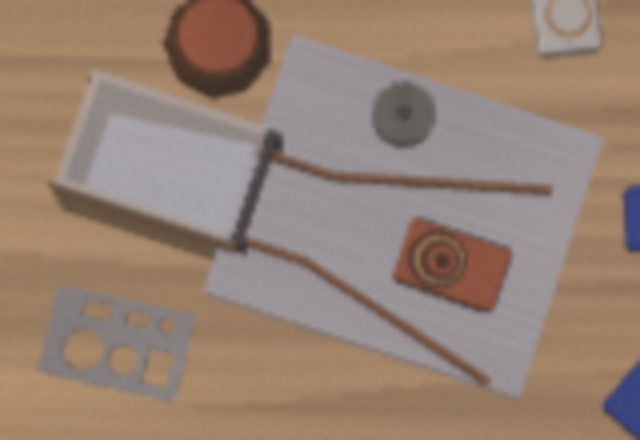

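```bash
cat > m2.py <<'E'
from h import *
p,d,E,k=load('top0')
def c(l,z): return ray(np.array(l)/4+[240-.4,180-.4],E,k,z)*1000
dk=c([(292,37),(602,138),(522,397),(205,292)],.075)[:,:2]
# box coords of the corners A,B,C,D
B=np.array([[15,-130],[-235,-130],[-235,80],[15,80.]])
h=c([(273,140),(238,245)],.123)[:,:2]; print('hinge',h.mean(0),np.linalg.norm(h[0]-h[1]))
mb,mw=B.mean(0),dk.mean(0); U,S,V=np.linalg.svd((B-mb).T@(dk-mw)); R=(U@V).T
t=mw-R@mb; yaw=np.degrees(np.arctan2(R[1,0],R[0,0])); print('yaw',yaw,'origin',t,'resid',((B@R.T+t)-dk).round(1).tolist())
print('hinge in box',((h-t)@R).round(1).tolist())
cv=np.array([[460,13],[547,-15],[592,130],[505,157.]]); print('cover in box',((cv-t)@R).round(1).tolist())
g=c([(272,157),(335,178),(550,190),(245,243),(305,262),(487,381)],.085)[:,:2]; print('guides',((g-t)@R).round(1).tolist())
s=c([(415,218),(512,250),(492,310),(395,280)],.097)[:,:2]; print('slab world',s.mean(0),'box',((s-t)@R).round(1).tolist(),((s.mean(0)-t)@R))
W=cloud(d,E,k); P=W.reshape(-1,3)*1000; q=np.c_[(P[:,:2]-t)@R,P[:,2]]
hsv=cv2.cvtColor(p,cv2.COLOR_BGR2HSV).reshape(-1,3)
m=(abs(q[:,0]+140)<90)&(abs(q[:,1])<65)&(q[:,2]>89)&(q[:,2]<110)
print('slab depth pts',m.sum(),q[m].mean(0),cv2.minAreaRect(q[m][:,:2].astype(np.float32)))
m2=(abs(q[:,0]+140)<90)&(abs(q[:,1])<65)&(hsv[:,1]>110)&(q[:,2]>85); print('z',np.median(q[m2][:,2]))
np.savez('frame.npz',t=t,R=R)
p,d,E,k=load('scene0'); P=cloud(d,E,k).reshape(-1,3)*1000; q=np.c_[(P[:,:2]-t)@R,P[:,2]]
m=(abs(q[:,0]+140)<90)&(abs(q[:,1])<65)&(q[:,2]>91)&(q[:,2]<110)
print('scene slab pts',m.sum(),q[m].mean(0),cv2.minAreaRect(q[m][:,:2].astype(np.float32)))
o=get_obs(); from scipy.spatial.transform import Rotation as Ro
T=Ro.from_euler('xyz',o['eef_rot']).as_matrix(); print(T.round(3).tolist())
E
python3 m2.py
```

```text
hinge [502.3709889    5.08436269] 82.6555285231488
yaw 72.97394338192467 origin [504.62316499   4.70872499] resid [[1.2, 0.1], [1.1, -1.4], [-0.8, 0.7], [-1.5, 0.6]]
hinge in box [[-0.1, -39.1], [-0.5, 43.6]]
cover in box [[-5.1, 45.1], [-6.4, -46.3], [145.4, -46.9], [145.7, 44.2]]
guides [[-1.0, -33.6], [-51.1, -33.3], [-207.9, -75.7], [-2.5, 35.1], [-49.7, 34.6], [-206.4, 77.0]]
slab world [ 455.8960579  -143.25230049] box [[-117.8, -21.1], [-193.9, -20.8], [-193.4, 26.9], [-118.0, 28.1]] [-155.74376182    3.26751916]
slab depth pts 484 [-150.62785381    1.88500953   97.22113212] ((-129.10440063476562, -2.9405136108398438), (127.12366485595703, 152.51351928710938), 86.24915313720703)
z 98.12492664471284
scene slab pts 578 [-152.95833954   -1.35958042   97.06103996] ((-152.0526123046875, 1.8878936767578125), (54.72323226928711, 80.57280731201172), 89.13202667236328)
[[-0.0, 0.335, 0.942], [-0.001, 0.942, -0.335], [-1.0, -0.001, -0.0]]
```

Measurements agree: yaw 73.0°, origin (504.6, 4.7) mm, corner residuals under 1.6 mm, slab at about (-155, +2) in the box frame and aligned. I'll move in behind the slab, with the jaws across the feed and partly closed.

```bash
cat > go.py <<'E'
import sys; from h import *
from scipy.spatial.transform import Rotation as Ro
f=np.load('frame.npz'); R,t=f['R'],f['t']
def st(tg=None):
    o=get_obs(); T=Ro.from_euler('xyz',o['eef_rot']).as_matrix(); p=np.array(o['ee_pos'])*1000
    b=(p[:2]-t)@R
    print('t',round(o['time_s'],2),'box',b.round(1),'z',p[2].round(1),'F',np.round(o['force'],1),'w',round(o['grip_width']*1000,1))
    print('spin to go',((T[:,1]@np.r_[R[:,0],0]),np.arctan2(-(T[:2,1]@R[:,0])*-1, -(T[:2,1]@R[:,1])).round(3)))
    if tg is not None:
        w=np.r_[R@np.array(tg[:2])+t,tg[2]]; print('shift tool',(T.T@(w-p)).round(1))
if __name__=='__main__': st([float(a) for a in sys.argv[1:]] or None)
E
python3 -m handwheel '[[[0,-40,32],0.1,0.57],[[0,-80,64],0.2,0.57],[[0,-120,96],0.3,0.57],[[0,-160,128],0.4,0.57],[[0,-200,160],0.5,0.57]]' 20; python3 go.py -225 2 200
```

```text
time_s: 0.6
ee_pos: [0.2659, 0.28, 0.2189]
eef_rot: [-1.143, 1.57, -1.988]
force: [2.5, 0.2, 0.2]
grip_width: 0.0574
t 0.6 box [193.3 308.9] z 218.9 F [2.5 0.2 0.2] w 57.4
spin to go (np.float64(0.8534926449218038), np.float64(1.023))
shift tool [  19.4 -197.1  479.9]
```

```bash
python3 -m handwheel '[[[0,-18,44],0.1,0.57],[[0,-36,88],0.2,0.57],[[0,-54,132],0.3,0.57],[[0,-72,176],0.4,0.57],[[0,-90,220],0.5,0.57]]'; python3 go.py -225 2 200
```

```text
time_s: 1.1
ee_pos: [0.3446, 0.0537, 0.2193]
eef_rot: [-0.058, 1.57, -1.407]
force: [0.9, 0.4, -0.7]
grip_width: 0.021
t 1.1 box [  0.  167.4] z 219.3 F [ 0.9  0.4 -0.7] w 21.0
spin to go (np.float64(0.4956867856768533), np.float64(0.519))
shift tool [ 19.6  32.1 277.4]
```

```bash
python3 -m handwheel '[[[0,6,45],0.1,0.57],[[0,12,90],0.2,0.57],[[0,18,135],0.3,0.57],[[0,24,180],0.4,0.57],[[0,29,225],0.5,0.57]]'; python3 -m handwheel '[[[0,0,30],0,0.57],[[0,0,52],0.01,0.57],[[0,0,52],0.02,0.57],[[0,0,52],0.02,0.57],[[0,0,52],0.02,0.57]]'; python3 go.py -228 2 97
python3 - <<'E'
from h import *
shot('top','top1'); 
p,d,i=shot('wrist','w1')
E
```

```text
time_s: 1.6
ee_pos: [0.4224, -0.1614, 0.2193]
eef_rot: [0.309, 1.57, -1.545]
force: [0.4, 0.4, -0.0]
grip_width: 0.02
time_s: 2.1
ee_pos: [0.4081, -0.2106, 0.2194]
eef_rot: [0.314, 1.57, -1.559]
force: [1.1, -0.3, -0.5]
grip_width: 0.0203
t 2.1 box [-234.1   29.3] z 219.4 F [ 1.1 -0.3 -0.5] w 20.3
spin to go (np.float64(-0.004970740587348366), np.float64(-0.005))
shift tool [122.4  27.2  -6.3]
```

View pics/w1.png

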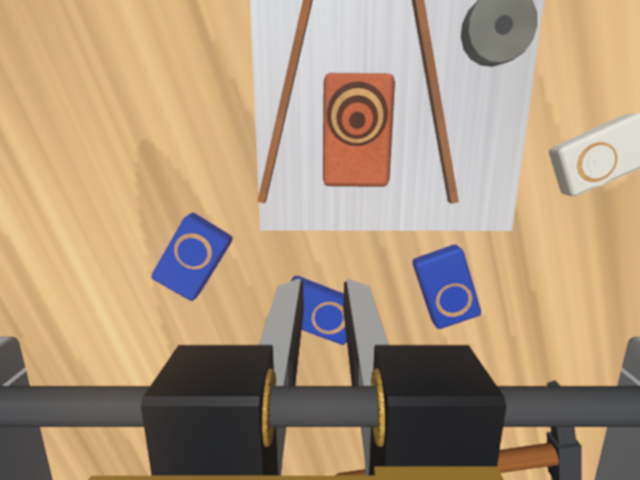

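The wrist view shows the slab with corners (324,74), (394,73), (389,185), (324,184). The guide ends are at (262,202) and (453,202), and the deck's rear edge is at v≈231. Cross-checking these.

Run:
```python
from h import *
f=np.load('frame.npz'); R,t=f['R'],f['t']
p,d,E,k=load('w1')
def b(l,z): return (((ray(l,E,k,z)*1000)[:,:2]-t)@R).round(1).tolist()
print('slab',b([(324,74),(394,73),(389,185),(324,184)],.097))
print('guide ends',b([(262,202),(453,202)],.085),'deck corners',b([(261,231),(513,231)],.075))
```

```text
slab [[-115.7, 28.1], [-115.3, -20.4], [-192.7, -20.3], [-191.8, 28.3]]
guide ends [[-207.3, 77.2], [-207.8, -73.5]] deck corners [[-233.4, 80.8], [-234.1, -129.1]]
```

Both views agree within about 2 mm. Next I move sideways and down behind the slab.

```bash
python3 -m handwheel '[[[0,26,0],0,0.57],[[30,26,0],0,0.57],[[60,26,0],0,0.57],[[90,26,-4],0,0.57],[[100,26,-4],0,0.57]]'; python3 -m handwheel '[[[5,0,0],0,0.57],[[10,0,0],0,0.57],[[15,0,0],0,0.57],[[20,0,0],0,0.57],[[20,0,0],0,0.57]]'; python3 go.py -50 1 97
```

```text
time_s: 2.7
ee_pos: [0.4334, -0.2131, 0.1171]
eef_rot: [-1.606, 1.568, 2.806]
force: [-0.7, -0.1, -0.4]
grip_width: 0.0201
time_s: 3.2
ee_pos: [0.4333, -0.2131, 0.0969]
eef_rot: [-1.618, 1.567, 2.794]
force: [-0.1, 0.4, 0.0]
grip_width: 0.0199
t 3.2 box [-229.2    4.4] z 96.9 F [-0.1  0.4  0. ] w 19.9
spin to go (np.float64(-0.0032729127120063595), np.float64(-0.003))
shift tool [-1.000e-01  2.800e+00 -1.792e+02]
```

```bash
python3 -m handwheel '[[[0,1,-10],0,0.57],[[0,2,-20],0,0.57],[[0,2,-29],0,0.57],[[0,2,-37],0,0.57],[[0,2,-45],0,0.57]]'; python3 -m handwheel '[[[0,0,-8],0,0.57],[[0,0,-16],0,0.57],[[0,0,-24],0,0.57],[[0,0,-32],0,0.57],[[0,0,-40],0,0.57]]';  python3 go.py -50 1 97
python3 - <<'E'
from h import *
shot('top','top2'); p,d,i=shot('wrist','w2')
E
```

```text
time_s: 3.7
ee_pos: [0.4489, -0.17, 0.0971]
eef_rot: [-1.563, 1.568, 2.849]
force: [0.2, -1.3, 0.4]
grip_width: 0.0201
time_s: 4.2
ee_pos: [0.4609, -0.1312, 0.0971]
eef_rot: [-1.553, 1.568, 2.859]
force: [-1.2, -1.4, 0.7]
grip_width: 0.02
t 4.2 box [-142.7    2. ] z 97.1 F [-1.2 -1.4  0.7] w 20.0
spin to go (np.float64(-0.0028752337795742156), np.float64(-0.003))
shift tool [  0.1   0.8 -92.7]
```

View pics/w2.png

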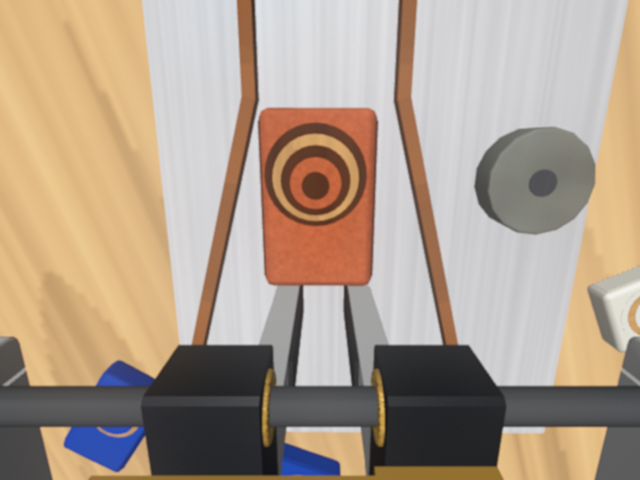

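The slab is straight and against both fingertips, with its nose at (259–378,108). It sits about 4 mm left of the channel centre but still fits between the guides at 256 and 398. I'll keep pushing with a slight drift to the right.

```bash
python3 -m handwheel '[[[0,1,-8],0,0.57],[[0,2,-16],0,0.57],[[0,3,-24],0,0.57],[[0,4,-32],0,0.57],[[0,4,-40],0,0.57]]'; python3 go.py -50 0 97
python3 - <<'E'
from h import *
p,d,i=shot('wrist','w3')
E
```

```text
time_s: 4.8
ee_pos: [0.4768, -0.0932, 0.097]
eef_rot: [-1.638, 1.568, 2.775]
force: [-1.0, -0.8, -0.6]
grip_width: 0.02
t 4.8 box [-101.7   -2.1] z 97.0 F [-1.  -0.8 -0.6] w 20.0
spin to go (np.float64(-0.0019376141832409544), np.float64(-0.002))
shift tool [  0.1  -2.2 -51.7]
```

View pics/w3.png

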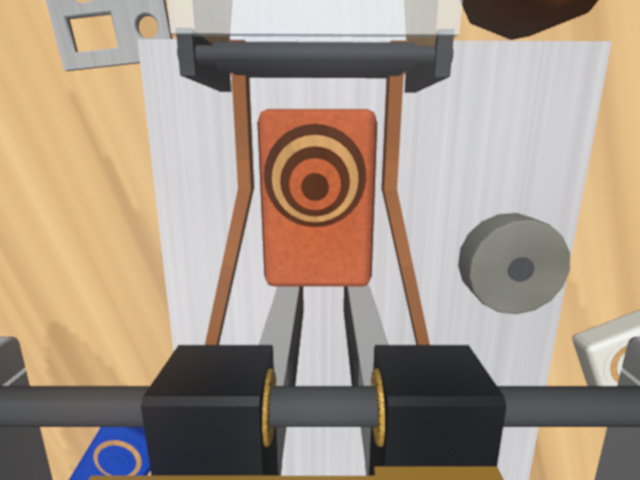

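The slab is centred in the straight channel, at 259–377 between the guides at 252 and 386, with its nose just before the flap. I'll push through in slow steps.

```bash
python3 -m handwheel '[[[0,0,-8],0,0.57],[[0,0,-16],0,0.57],[[0,0,-24],0,0.57],[[0,0,-32],0,0.57],[[0,0,-40],0,0.57]]'; python3 go.py; python3 -m handwheel '[[[0,0,-8],0,0.57],[[0,0,-16],0,0.57],[[0,0,-22],0,0.57],[[0,0,-28],0,0.57],[[0,0,-34],0,0.57]]';python3 go.py -21 0 97;  python3 - <<'E'
from h import *
p,d,i=shot('wrist','w4')
E
```

```text
time_s: 5.35
ee_pos: [0.4889, -0.0535, 0.097]
eef_rot: [-1.706, 1.568, 2.708]
force: [-0.2, -1.1, -0.4]
grip_width: 0.02
t 5.35 box [-60.3  -2. ] z 97.0 F [-0.2 -1.1 -0.4] w 20.0
spin to go (np.float64(-0.00153179292590222), np.float64(-0.002))
time_s: 5.85
ee_pos: [0.4991, -0.0206, 0.0971]
eef_rot: [-1.716, 1.568, 2.698]
force: [-0.5, -1.7, 1.7]
grip_width: 0.0203
t 5.85 box [-25.8  -2.1] z 97.1 F [-0.5 -1.7  1.7] w 20.3
spin to go (np.float64(-0.0015559354886250376), np.float64(-0.002))
shift tool [ 0.1 -2.1 -4.8]
```

View pics/w4.png

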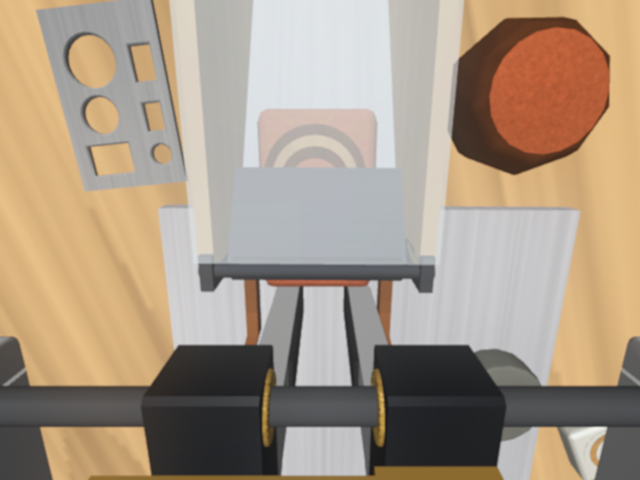

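The flap rides on the slab and the tail is still just visible before the hinge (row 283). It needs a few millimetres more.

```bash
python3 -m handwheel '[[[0,0,-3],0,0.57],[[0,0,-6],0,0.57],[[0,0,-8],0,0.57],[[0,0,-8],0,0.57],[[0,0,-8],0,0.57]]';python3 go.py;  python3 - <<'E'
from h import *
p,d,i=shot('wrist','w5')
E
```

```text
time_s: 6.4
ee_pos: [0.5016, -0.0124, 0.0971]
eef_rot: [-1.793, 1.568, 2.621]
force: [0.4, -0.6, -0.1]
grip_width: 0.0202
t 6.4 box [-17.2  -2.1] z 97.1 F [ 0.4 -0.6 -0.1] w 20.2
spin to go (np.float64(-0.0013219043421944243), np.float64(-0.001))
```

View pics/w5.png

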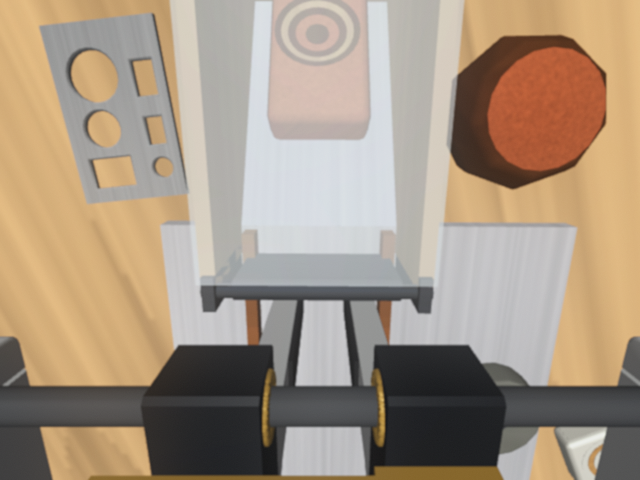

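The slab has slid down inside (tail at row 137) and the flap is swinging back. Now I draw the fingers back about 75 mm and then raise them.

```bash
python3 -m handwheel '[[[0,0,15],0,0.57],[[0,0,30],0,0.57],[[0,0,45],0,0.57],[[0,0,60],0,0.57],[[0,0,75],0,0.57]]'; python3 -m handwheel '[[[-20,0,0],0,0.57],[[-40,0,0],0,0.57],[[-60,0,5],0,0.57],[[-80,0,10],0,0.57],[[-80,0,10],0,0.57]]'; python3 -m handwheel '[[[0,0,0],0,0.57],[[0,0,0],0,0.57],[[0,0,0],0,0.57],[[0,0,0],0,0.57],[[0,0,0],0,0.57]]'; python3 go.py;  python3 - <<'E'
from h import *
p,d,i=shot('wrist','w6'); q,d,_=shot('scene','s6'); E,k=i['extrinsics'],[i['fx'],i['fy'],i['cx'],i['cy']]
P=cv2.resize(q[190:340,220:420],(600,450),interpolation=2); cv2.imwrite('pics/v6.png',np.vstack([cv2.resize(p,(400,300)),cv2.resize(P,(400,300))]))
E
```

```text
time_s: 6.95
ee_pos: [0.4788, -0.0859, 0.0971]
eef_rot: [-1.767, 1.568, 2.646]
force: [-0.9, 0.4, -0.2]
grip_width: 0.0201
time_s: 7.45
ee_pos: [0.4765, -0.0972, 0.1793]
eef_rot: [2.063, 1.57, 0.192]
force: [-0.1, 0.3, 0.4]
grip_width: 0.0204
time_s: 7.95
ee_pos: [0.4764, -0.0971, 0.1789]
eef_rot: [2.552, 1.57, 0.68]
force: [0.5, 1.3, 0.0]
grip_width: 0.0203
t 7.95 box [-105.6   -2.8] z 178.9 F [0.5 1.3 0. ] w 20.3
spin to go (np.float64(-0.0034319650675717073), np.float64(-0.003))
```

View pics/v6.png

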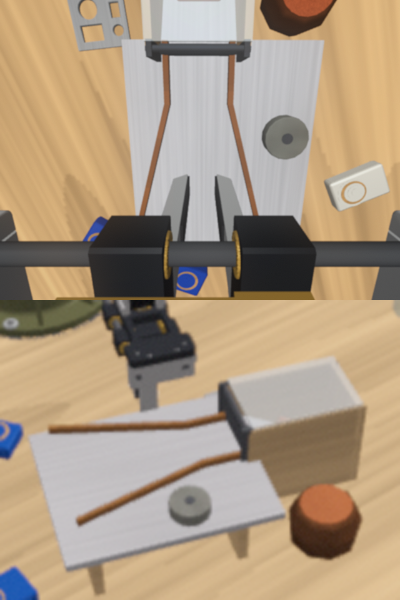

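The flap hangs vertical across the mouth and the tray is empty. One check of the slab's resting place from above.

Run:
```python
from h import *
f=np.load('frame.npz'); R,t=f['R'],f['t']
p,d,i=shot('top','top7'); E,k=i['extrinsics'],[i['fx'],i['fy'],i['cx'],i['cy']]
h=cv2.cvtColor(p,cv2.COLOR_BGR2HSV); m=np.zeros(d.shape,np.uint8); m[200:245,252:308]=1
m&=((h[...,1]>30)&((h[...,0]<12)|(h[...,0]>170))).astype(np.uint8)
n,l,s,c=cv2.connectedComponentsWithStats(m)
for j in range(1,n):
    if s[j,4]>15: print(s[j],((ray(c[j],E,k,.05)[0,:2]*1000-t)@R).round(1))
a=cv2.imread('pics/top0.png'); df=(cv2.absdiff(a,p).max(2)>40).astype(np.uint8); n,l,s,c=cv2.connectedComponentsWithStats(df)
print([x.tolist() for x in s[1:] if x[4]>25])
cv2.imwrite('pics/c7.png',cv2.resize(p[180:290,240:400],None,fx=4,fy=4,interpolation=2))
```

```text
[256 200   8  21  26] [150.6 -20.2]
[260 212  27  19 309] [97.6  0.6]
[298 239  10   5  25] [-7.7 29.6]
[[198, 192, 174, 192, 12376], [50, 303, 265, 177, 16764], [233, 373, 14, 9, 49], [251, 381, 22, 12, 87], [319, 394, 30, 50, 386], [325, 424, 7, 7, 43]]
```

View pics/c7.png

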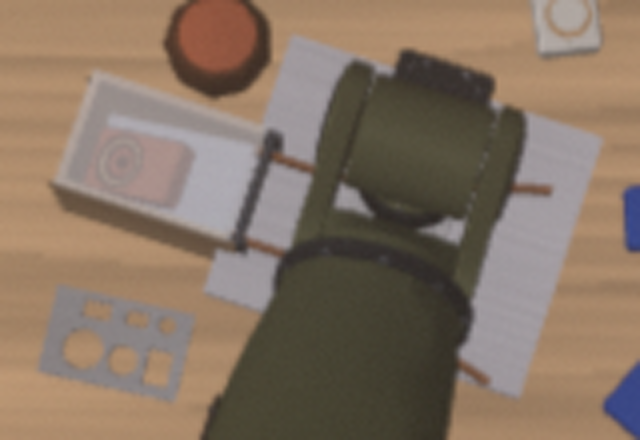

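The slab lies at the end wall, with its centre near x = 97 mm. The flap looks the same as in the first picture, and the bystanders in view are unmoved.

```bash
python3 -c "
from station import *
print(hand_in(), get_obs()['time_s'])"
```

```text
the job is handed in; nothing more can be done
the job is handed in; nothing more can be done
```

The slab is inside the drain box and the flap hangs shut; I handed the job in at about 8 s of the 40 s allowed. I pushed the slab with two partly closed fingertips, straight along the tray and under the flap. I stopped with the fingers still outside the mouth, then drew them back about 90 mm and raised them.

- **Slab:** the last top view puts its centre at about x = 97 mm, y = 1 mm in the box frame, assuming a height of about 50 mm. I did not measure that height separately; the expected resting place is x = 95 mm.
- **Flap:** it hangs vertical in the wrist and scene views and looks the same from above as at the start. I judged this by eye and did not measure the angle.
- **Other things on the bench:** image differences between the first and last top views showed only the arm. The arm hid the grindstone in the last top view, but the wrist and scene views show it where it was.
- **Contact:** the robot was touching nothing at the end. The forces I read stayed under about 3 N throughout.

No check failed. The camera views disagreed by only about 2 mm on the slab's position before the push.

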